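# Pop the touch-latch flap, ease it open and seal the airtight tub

### The job

The lid of the airtight tub in the bamboo box is not sealed. Press down the front of the box's sprung flap, on the robot's side, until its touch latch clicks, catch it and ease it all the way open so that it never flies up, then press the tub lid's four raised rim wings fully home, flush with the lid. Leave the flap fully open and do not shift the other things on the board.

Things in the scene. Friction and masses are not known exactly. Their poses are not given: they have to be found in the camera images.
- caddy: Bamboo box, fixed, 190 (x) x 216 (y) x 98 mm high; origin: centre of its underside; -x side is the front. It stands on a bamboo board, top 15 above the work surface. Walls 8 thick: sides 98 high, front 79, back 86; floor 6. Its top is one sprung flap on a touch latch, which pressing the front edge down 6 to 10 mm (3 to 8 N) releases for good.
- flap (a joint): Flap angle, rad: 0 shut, negative pressed in (stop -0.06), grows as the front edge rises; 2.05 fully open, leaning back on its stop. Once unlatched a spring throws it open (2.5 N at the front edge when shut, less later) at over 4 rad/s if let go, unless a finger stays on it and gives way slowly. Past about 1.4 it settles open by itself under 3 rad/s on a damper.
- flap_hinge (a point): Middle of the flap's hinge axis, on the box: 86 behind the box's origin and 94 above it; the axis runs along the box's y.
- flap_edge (a point): Middle of the flap's front edge on its upper face, moves with the flap; 172 from the hinge axis and 4 above the flap's mid-plane. The flap is 170 long, 196 wide, 8 thick, its upper face 98 above the box's underside when shut.
- tub: Airtight tub under the flap, fixed in the box, 96 x 96 over its lid, 62 mm high; origin: centre of its underside, on the box's floor; axes roughly the box's. White lid: flat middle and fixed corners, top 62 above the origin; between the corners each side of the rim is a press wing 53 wide, 24 deep, gasket beneath, hinged 24 from the lid's centre.
- seal_front (a joint): Angle of the lid's front rim wing (tub's -x side), rad: 0 standing up (outer edge 7 mm proud), 0.30 pressed fully home, flush with the lid. It stays where it is left; about 6 N at its outer edge moves it, hard stop at flush.
- edge_front (a point): Middle of the outer edge, upper face, of the front wing; moves with it; 48 from the lid's centre when home.
- seal_left (a joint): Angle of the lid's left rim wing (tub's +y side), rad: 0 standing up (outer edge 7 mm proud), 0.30 pressed fully home, flush with the lid. It stays where it is left; about 6 N at its outer edge moves it, hard stop at flush.
- edge_left (a point): Middle of the outer edge, upper face, of the left wing; moves with it; 48 from the lid's centre when home.
- seal_back (a joint): Angle of the lid's back rim wing (tub's +x side), rad: 0 standing up (outer edge 7 mm proud), 0.30 pressed fully home, flush with the lid. It stays where it is left; about 6 N at its outer edge moves it, hard stop at flush.
- edge_back (a point): Middle of the outer edge, upper face, of the back wing; moves with it; 48 from the lid's centre when home.
- seal_right (a joint): Angle of the lid's right rim wing (tub's -y side), rad: 0 standing up (outer edge 7 mm proud), 0.30 pressed fully home, flush with the lid. It stays where it is left; about 6 N at its outer edge moves it, hard stop at flush.
- edge_right (a point): Middle of the outer edge, upper face, of the right wing; moves with it; 48 from the lid's centre when home.
- turntable: bystander: white plastic turntable with a locking lever, fixed, 170 across, 34 high; origin under its centre
- well_a: bystander: one white ceramic mixing well, bowl of radius 32 and height 30; origin under its centre (mm)
- well_b: bystander: the other white mixing well, the same (mm)
- jar: bystander: closed glass jar with screw cap, radius 26, height about 65; origin under its centre (mm)
- block: bystander: orange hard silicone block 45 x 35 x 22; origin under its centre (mm)
- burnisher: bystander: burnishing tool with wooden handle, 170 long, lying along its x; origin near its middle, on the board (mm)
- mug: bystander: blue mug, radius 40, height 90; origin under its centre (mm)

How it is judged:
On the way, in this order (a step that is already met when the one before it is completed fails the run):
1. the flap has been pressed in and released by its latch (value of joint flap above 0.06 rad), for 0.1 s.
2. the flap stands fully open (value of joint flap above 1.9 rad), for 0.2 s.
3. all four rim wings are pressed home (value of joint each of seal_front, seal_left, seal_back, seal_right above 0.22 rad), for 0.2 s.
At the end, for the whole second after the job is handed in: The flap stands open (over 1.9 rad) and still, and all four rim wings of the tub's lid are home (over 0.22 of 0.30 rad, outer edges less than 2 mm proud) (all of step 3 and value of joint flap above 1.9 rad and velocity of joint flap below 0.1 rad/s); the robot touches nothing.
It fails at once if the flap flies open (faster than 3 rad/s) (velocity of joint flap above 3 rad/s).
It fails at once if another thing on the board is shifted by over 15 mm (distance of any of well_a, well_b, jar, block, burnisher, mug from where it was at the start of the episode above 0.015 m).
It also fails if it takes over 64 s, if anything falls off the work surface, if the arm or the gripper's body presses on something with over 40 N, if the wrist force passes 120 N, or if a joint passes its speed limit or range.

### The arm

A 7-joint arm with a two-finger parallel gripper is mounted at the origin on the work surface. World frame = base frame: x ahead of the robot, y to its left, z up, the work surface at z = 0. Lengths are in m, angles in rad, forces in N, time in s.
With the tool pointing down it reaches from about 0.375 to 0.925 m from the base axis. Payload 3.1 kg.
Tool frame: the origin (TCP) lies at the very end of the fingers, on their centre line; the grasp point (between the pads) lies 19 mm behind it (bot.grip_depth is the distance from the TCP to the grasp point, in m); z points along the fingers, y is the line along which they close (so a half turn about z gives the same grasp; the last joint's range is limited). The gripper opens to 85 mm and grips with 20 to 120 N. Pads are 22 mm wide; open, the fingers measure 114 mm over their backs; the gripper's body (76 mm by 85 mm) begins 54 mm behind the grasp point. The pads swing forward as they close: fully open they stand 13 mm farther back than shut.
Start: joints at [-1.286, 0.383, 0.044, 1.598, -0.018, 1.161, -0.05], TCP at [0.243, 0.603, 0.231] pointing down, gripper open.
Joint ranges: [-2.61, 2.61], [-0.41, 2.15], [-1.48, 1.57], [0, 2.5], [-1.57, 4.71], [0.05, 1.97], [-2.85, 2.85]. Speed limits (rad/s): [2.79, 2.79, 3.14, 3.14, 3.14, 3.14, 3.14].

### API

Orientations are given as a rotation vector (axis times angle).
In Python, from workcell import bot gives the robot as it stands.
- The arm moves only by the tool servo_tool, never from a script. Its argument "increments" is one flat list of numbers, 6 for each row, row after row: the shift along the tool's x, y, z in cm, then the turn, a rotation vector about the tool's x, y, z in degrees. In form: [dx, dy, dz, rx, ry, rz, dx, dy, dz, rx, ry, rz, ...]. A call has 1 to 20 rows; each row is the pose to reach, as a shift and turn from the pose commanded when the call began, along the tool's axes at that moment; what a row does not reach only later rows make up. A row lasts 1/12 s, in which the tool goes at most 41.7 mm and 7.16 degrees, less where a joint would pass 70% of its speed; a pose out of reach is approached as far as the arm can. A call with a gripper value outside its range is refused whole. "grip" is the closure, from 0 (fully open) to 1 (shut), set as the call begins (left out, the last holds). The fingers move at their own pace and stop on an object; "grip_force" is the grip in N (left out, the last holds). Time passes only in rows, so rows that repeat a pose let the fingers close. It gives the time, the measured TCP pose, the force, the opening and the grip force at its end, in the units of the state.
- bot.observe(): the state, without advancing time (a new reading comes with each control period).
- bot.snapshot(name): name is "scene" or "side" or "wrist"; returns a dict with "image" (384x512x3 uint8, blue, green, red), "intrinsics" (3x3 intrinsics, pixels), "R" (3x3) and "t" (3): a world point X has camera coordinates R X + t; the wrist camera has in their place "mount" (4x4, takes a point from camera to tool coordinates, whose origin is the TCP and whose axes are the flange's). Camera axes: x right, y down, z forward; pixel columns grow to the right and rows downward; lengths in m; the calibration is good to about 2 mm. A picture is of the moment at which its call begins: read the wrist's pose just before it. There is no depth.
- bot.sign_off(): hands the job in; it is judged then, once.
The state is a dict: "t": time; "joint_pos": joint angles; "qd": joint speeds; "effort": joint torques, N m; "ee_pos": TCP position; "orientation": TCP orientation; "contact_force": force on the tool from outside, world axes, zero at the start; "torque": the same for the moment, N m; "finger_gap": opening from 0.0 (shut) to 1.0 (fully open); "grasp_force": force on a finger pad.
Only numpy, scipy, OpenCV 4.12 (cv2) and the standard library are available. Lean on these libraries where they do the work, as an engineer would, in place of code of your own. Each camera call takes 0.05 s, during which the arm holds its last target. There are 200 camera calls.

## Working session

There is one attempt and no reset: what is moved stays moved. The work goes in short steps, Python scripts to look and compute and a tool call to move; the robot and the scene stay as the last step left them, time stands still between calls to the robot, and variables do not carry over. Pictures are saved under pics/ and viewed, at most 10 in all, crops included, and the job is handed in when it is done.

Besides the shell and the picture viewer there is one more tool, called by a JSON object that holds its "name" and its "arguments". servo_tool: Moves the arm, as the interface text tells. Its arguments: {"type":"object","properties":{"increments":{"type":"array"},"grip":{"type":"number"},"grip_force":{"type":"number"}},"required":["increments"]}

```bash
mkdir -p pics; python3 - <<'E'
from workcell import bot
import cv2,numpy as np
s=bot.observe();print(s)
for n in("scene","side"):
    d=bot.snapshot(n);cv2.imwrite(f"pics/{n}0.png",d["image"]);np.savez(f"{n}.npz",**{k:d[k] for k in("intrinsics","R","t")});print(n,d["intrinsics"],d["R"],d["t"])
a=cv2.imread("pics/scene0.png");b=cv2.imread("pics/side0.png")
E
```

```text
{'t': 0.0, 'joint_pos': array([-1.28580291,  0.38381507,  0.0438282 ,  1.5996089 , -0.01792621,
        1.16114964, -0.04993993]), 'qd': array([ 0.00015602,  0.00019459, -0.00036808, -0.00158997, -0.00137272,
        0.00117644, -0.00105128]), 'effort': array([-3.68599649e-04, -4.33457458e+01,  1.02432054e+00, -2.49516463e+01,
        1.06539438e-02,  1.12024354e-02,  6.30535837e-07]), 'ee_pos': array([0.24242645, 0.60208321, 0.22988372]), 'orientation': array([-0.59750034, -3.08385856,  0.00402134]), 'contact_force': array([-0.56765461, -1.1137827 , -0.59427156]), 'torque': array([-0.00640051,  0.01879915,  0.01403537]), 'grasp_force': 0.0, 'finger_gap': 0.9986231155856744}
scene [[493.78727491   0.         252.9821926 ]
 [  0.         493.78727491 190.79579764]
 [  0.           0.           1.        ]] [[-8.85979124e-02  9.96067459e-01  1.65075353e-04]
 [ 7.41585074e-01  6.60729278e-02 -6.67597144e-01]
 [-6.64982698e-01 -5.90252959e-02 -7.44522684e-01]] [ 0.05241475 -0.34692094  1.78133751]
side [[497.90982308   0.         253.6966264 ]
 [  0.         497.90982308 194.50610498]
 [  0.           0.           1.        ]] [[ 0.85381671 -0.52043325 -0.01209372]
 [-0.37444928 -0.59784666 -0.70877861]
 [ 0.36164176  0.6096955  -0.70532732]] [-0.50102991  0.26418416  1.27164935]
```

View pics/scene0.png

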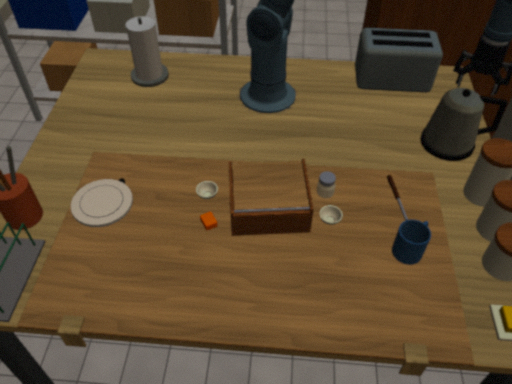

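View pics/side0.png

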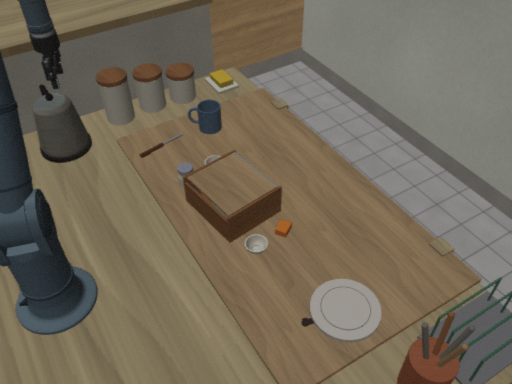

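The scene view, looking back at the robot, shows the box at about (270,197) with its back towards the camera. In the side view it is at about (233,193). I'll zoom in on both to get its corners.

```bash
python3 - <<'E'
import cv2,numpy as np
a=cv2.imread("pics/scene0.png")[145:245,215:345];b=cv2.imread("pics/side0.png")[145:245,170:300]
cv2.imwrite("pics/c0.png",np.hstack([cv2.resize(i,None,fx=3.07,fy=4,interpolation=2) if 0 else cv2.resize(i,(400,308),interpolation=2) for i in(a,b)]))
E
```

```text
(no output)
```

View pics/c0.png

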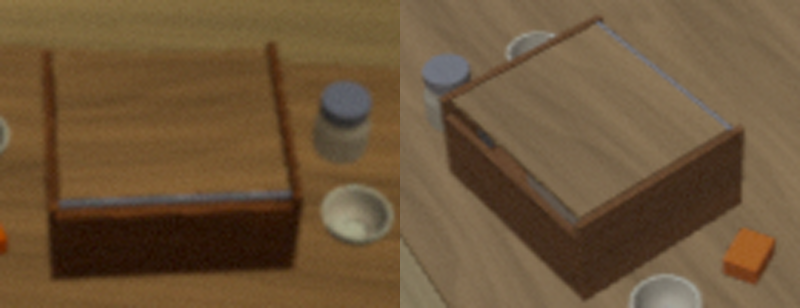

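The crop shows the outer top corners of the side walls. In the scene half they are at (45,52), (272,44), (298,203) and (50,208). In the side half they are at (443,99), (576,229), (742,128) and (600,18). I'll cast these onto z = 0.113.

```bash
cat > h.py <<'E'
import numpy as np,cv2
def cast(cam,uv,z):
    d=np.load(cam+".npz");r=d["R"].T@np.linalg.inv(d["intrinsics"])@[*uv,1];c=-d["R"].T@d["t"];return c+r*(z-c[2])/r[2]
E
python3 - <<'E'
from h import *
S=3.077
A=[cast("scene",(215+u/S,145+v/S),.113)[:2] for u,v in[(45,52),(272,44),(298,203),(50,208)]]
B=[cast("side",(170+(u-400)/S,145+v/S),.113)[:2] for u,v in[(443,99),(576,229),(742,128),(600,18)]]
for P in(A,B):
    P=np.array(P);print(P.round(4),P.mean(0));print([np.linalg.norm(P[i]-P[(i+1)%4]).round(4) for i in range(4)],cv2.minAreaRect(P.astype(np.float32)))
E
```

```text
[[ 0.4666 -0.0772]
 [ 0.4377  0.1296]
 [ 0.6258  0.1552]
 [ 0.6496 -0.0509]] [0.54492052 0.03919281]
[np.float64(0.2089), np.float64(0.1898), np.float64(0.2075), np.float64(0.1849)] ((0.5461535453796387, 0.03935077786445618), (0.18982326984405518, 0.20886929333209991), 7.956945896148682)
[[ 0.4295  0.1217]
 [ 0.4547 -0.086 ]
 [ 0.6429 -0.0578]
 [ 0.611   0.1454]] [0.53451632 0.03082641]
[np.float64(0.2092), np.float64(0.1903), np.float64(0.2057), np.float64(0.1831)] ((0.5332884788513184, 0.031507864594459534), (0.19026367366313934, 0.2091653198003769), 8.522534370422363)
```

```bash
python3 - <<'E'
from h import *
S=3.077
a,b=np.load("scene.npz"),np.load("side.npz")
Pa,Pb=[d["intrinsics"]@np.c_[d["R"],d["t"]] for d in(a,b)]
for d in(a,b):print("cam",-d["R"].T@d["t"])
A=np.array([(215+u/S,145+v/S) for u,v in[(45,52),(272,44),(298,203),(50,208)]]).T
B=np.array([(170+(u-400)/S,145+v/S) for u,v in[(576,229),(443,99),(600,18),(742,128)]]).T
X=cv2.triangulatePoints(Pa,Pb,A,B);X=(X[:3]/X[3]).T;print(X.round(4),X.mean(0))
print([np.linalg.norm(X[i]-X[(i+1)%4]).round(4) for i in range(4)])
# turntable check: ellipse centre at z~.049
a0=cv2.imread("pics/scene0.png");b0=cv2.imread("pics/side0.png")
print(cast("scene",(102,202),.049),cast("side",(346,309),.049))
for n,i in(("scene",a0),("side",b0)):
    h=cv2.cvtColor(i,cv2.COLOR_BGR2HSV);m=cv2.inRange(h,(5,200,170),(14,255,255));M=cv2.moments(m,True);p=(M["m10"]/M["m00"],M["m01"]/M["m00"]);print(p,M["m00"],cast(n,p,.03))
E
```

```text
cam [1.44647385 0.07585743 1.0946341 ]
cam [ 0.06682977 -0.8781299   1.07811779]
[[ 0.4581 -0.0787  0.1043]
 [ 0.4317  0.1295  0.1064]
 [ 0.6169  0.1562  0.1026]
 [ 0.6458 -0.0522  0.1075]] [0.53815857 0.03868432 0.10522048]
[np.float64(0.2098), np.float64(0.1872), np.float64(0.2105), np.float64(0.1896)]
[ 0.5916765  -0.42249753  0.049     ] [ 0.57966673 -0.43394839  0.049     ]
(208.67741935483872, 218.70967741935485) 31.0 [ 0.60934245 -0.12101894  0.03      ]Traceback (most recent call last):
  File "<stdin>", line 14, in <module>
ZeroDivisionError: float division by zero
```

{"name": "servo_tool", "arguments": {"increments": [0, 0, -10, 0, 0, 0, 0, 0, -10, 0, 0, 0, 0, 0, -10, 0, 0, 0, -48.8, -41.5, -17, 0, 0, 60, -48.8, -41.5, -17, 0, 0, 60, -48.8, -41.5, -17, 0, 0, 60, -48.8, -41.5, -17, 0, 0, 60, -48.8, -41.5, -17, 0, 0, 60, -48.8, -41.5, -17, 0, 0, 60, -48.8, -41.5, -17, 0, 0, 60, -48.8, -41.5, -17, 0, 0, 60, -48.8, -41.5, -17, 0, 0, 60, -48.8, -41.5, -17, 0, 0, 60, -48.8, -41.5, -17, 0, 0, 60, -48.8, -41.5, -17, 0, 0, 60, -48.8, -41.5, -17, 0, 0, 60, -48.8, -41.5, -17, 0, 0, 60, -48.8, -41.5, -17, 0, 0, 60, -48.8, -41.5, -17, 0, 0, 60, -48.8, -41.5, -17, 0, 0, 60], "grip": 1}}

```text
t: 1.77
ee_pos: [0.5419, 0.028, 0.4018]
orientation: [2.072, 2.357, -0.002]
contact_force: [0.7, -0.8, -0.5]
finger_gap: 0.003
grasp_force: 0.0
```

```bash
cat >> h.py <<'E'
from scipy.spatial.transform import Rotation as Ro
def wrist(name):
    from workcell import bot
    s=bot.observe();d=bot.snapshot("wrist");cv2.imwrite("pics/"+name+".png",d["image"])
    T=np.eye(4);T[:3,:3]=Ro.from_rotvec(s["orientation"]).as_matrix();T[:3,3]=s["ee_pos"];M=T@np.array(d["mount"])
    np.savez(name+".npz",intrinsics=d["intrinsics"],R=M[:3,:3].T,t=-M[:3,:3].T@M[:3,3]);return M
E
python3 -c "
from h import *
print(wrist('w1').round(3))"
```

```text
[[ 0.992  0.122  0.04   0.532]
 [ 0.129 -0.946 -0.298  0.104]
 [ 0.001  0.301 -0.954  0.544]
 [ 0.     0.     0.     1.   ]]
```

View pics/w1.png

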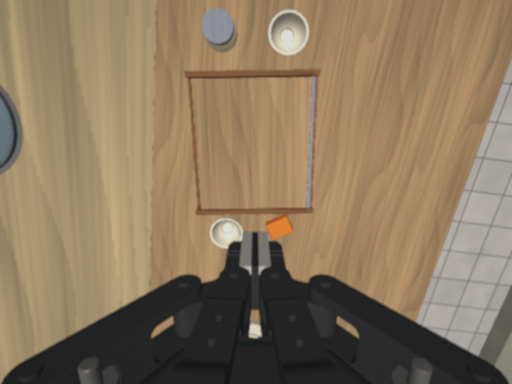

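The wrist view shows the box's outer top corners at about (187,73), (319,70), (312,211) and (197,213), with the grey hinge strip on the right (+x).

```bash
python3 - <<'E'
from h import *
P=np.array([cast("w1",p,.113)[:2] for p in[(186,72),(319,69),(312,211),(197,213)]]);print(P.round(4),P.mean(0));print([np.linalg.norm(P[i]-P[(i+1)%4]).round(4) for i in range(4)],cv2.minAreaRect(P.astype(np.float32)))
E
```

```text
[[ 0.4322  0.1307]
 [ 0.6153  0.1584]
 [ 0.6455 -0.0508]
 [ 0.4619 -0.078 ]] [0.53871239 0.04007449]
[np.float64(0.1851), np.float64(0.2114), np.float64(0.1856), np.float64(0.2109)] ((0.5385804772377014, 0.040183037519454956), (0.18556126952171326, 0.2121005654335022), 8.209978103637695)
```

{"name": "servo_tool", "arguments": {"increments": [1.1, -6.1, 4, 0, 0, 0.8, 1.1, -6.1, 8, 0, 0, 0.8, 1.1, -6.1, 12, 0, 0, 0.8, 1.1, -6.1, 16, 0, 0, 0.8, 1.1, -6.1, 20, 0, 0, 0.8, 1.1, -6.1, 23, 0, 0, 0.8, 1.1, -6.1, 26, 0, 0, 0.8, 1.1, -6.1, 27.4, 0, 0, 0.8, 1.1, -6.1, 27.4, 0, 0, 0.8, 1.1, -6.1, 27.4, 0, 0, 0.8]}}

```text
t: 2.65
ee_pos: [0.4772, 0.0395, 0.1264]
orientation: [-2.072, -2.359, 0.004]
contact_force: [-0.1, -0.9, 0.4]
finger_gap: -0.002
grasp_force: 0.0
```

{"name": "servo_tool", "arguments": {"increments": [0, 0, 0.4, 0, 0, 0, 0, 0, 0.8, 0, 0, 0, 0, 0, 1.1, 0, 0, 0, 0, 0, 1.3, 0, 0, 0, 0, 0, 1.5, 0, 0, 0, 0, 0, 1.6, 0, 0, 0, 0, 0, 1.7, 0, 0, 0, 0, 0, 1.8, 0, 0, 0, 0, 0, 1.9, 0, 0, 0, 0, 0, 2, 0, 0, 0, 0, 0, 2.1, 0, 0, 0, 0, 0, 2.1, 0, 0, 0]}}

```text
t: 3.65
ee_pos: [0.4791, 0.0383, 0.1071]
orientation: [-2.076, -2.357, -0.002]
contact_force: [-0.8, 0.5, 4.4]
finger_gap: -0.0
grasp_force: 2.4
```

{"name": "servo_tool", "arguments": {"increments": [0, 0, 0.1, 0, 0, 0, 0, 0, 0.2, 0, 0, 0, 0, 0, 0.3, 0, 0, 0, 0, 0, 0.35, 0, 0, 0, 0, 0, 0.35, 0, 0, 0, 0, 0, 0.35, 0, 0, 0]}}

```text
t: 4.15
ee_pos: [0.4793, 0.0384, 0.1044]
orientation: [-2.076, -2.357, -0.002]
contact_force: [-3.4, -0.4, 11.6]
finger_gap: 0.001
grasp_force: 5.8
```

{"name": "servo_tool", "arguments": {"increments": [0, 0, -0.2, 0, 0, 0, 0, 0, -0.4, 0, 0, 0, 0, 0, -0.6, 0, 0, 0, 0, 0, -0.8, 0, 0, 0, 0, 0, -1, 0, 0, 0, 0, 0, -1.2, 0, 0, 0, 0, 0, -1.4, 0, 0, 0, 0, 0, -1.6, 0, 0, 0, 0, 0, -1.8, 0, 0, 0, 0, 0, -1.9, 0, 0, 0, 0, 0, -1.9, 0, 0, 0]}}

```text
t: 5.07
ee_pos: [0.4794, 0.0383, 0.1223]
orientation: [2.075, 2.357, 0.003]
contact_force: [2.8, 0.8, 2.4]
finger_gap: 0.004
grasp_force: 1.3
```

```bash
python3 -c "
import numpy as np
t=np.arange(.06,1.6,.06);X=-160*np.cos(t)+4*np.sin(t)+159.5;Z=160*np.sin(t)+4*np.cos(t)-13.3
for a,x,z in zip(t,X,Z):print('%.2f %.2f %.2f'%(a,x/10,-z/10))"
```

```text
0.06 0.00 -0.03
0.12 0.11 -0.98
0.18 0.28 -1.93
0.24 0.50 -2.86
0.30 0.78 -3.78
0.36 1.12 -4.68
0.42 1.50 -5.56
0.48 1.94 -6.41
0.54 2.43 -7.24
0.60 2.97 -8.03
0.66 3.56 -8.80
0.72 4.18 -9.52
0.78 4.86 -10.21
0.84 5.57 -10.85
0.90 6.32 -11.45
0.96 7.10 -12.01
1.02 7.92 -12.51
1.08 8.76 -12.97
1.14 9.63 -13.38
1.20 10.53 -13.73
1.26 11.44 -14.03
1.32 12.37 -14.27
1.38 13.31 -14.46
1.44 14.26 -14.59
1.50 15.22 -14.66
1.56 16.18 -14.67
```

{"name": "servo_tool", "arguments": {"increments": [0, 0.05, -0.5, 0, 0, 0, 0, 0.15, -1.2, 0, 0, 0, 0, 0.3, -1.9, 0, 0, 0, 0, 0.5, -2.85, 0, 0, 0, 0, 0.8, -3.8, 0, 0, 0, 0, 1.1, -4.7, 0, 0, 0, 0, 1.5, -5.55, 0, 0, 0, 0, 1.95, -6.4, 0, 0, 0, 0, 2.45, -7.25, 0, 0, 0, 0, 2.95, -8.05, 0, 0, 0, 0, 3.55, -8.8, 0, 0, 0, 0, 4.2, -9.5, 0, 0, 0, 0, 4.5, -9.85, 0, 0, 0, 0, 4.7, -10.05, 0, 0, 0, 0, 4.7, -10.05, 0, 0, 0]}}

```text
t: 6.32
ee_pos: [0.5257, 0.0441, 0.2225]
orientation: [2.076, 2.358, 0.0]
contact_force: [1.8, 0.5, 0.3]
finger_gap: 0.001
grasp_force: 0.7
```

{"name": "servo_tool", "arguments": {"increments": [0, 0.3, -0.3, 0, 0, 0, 0, 0.85, -0.8, 0, 0, 0, 0, 1.6, -1.4, 0, 0, 0, 0, 2.4, -1.95, 0, 0, 0, 0, 3.2, -2.45, 0, 0, 0, 0, 4.05, -2.9, 0, 0, 0, 0, 4.9, -3.3, 0, 0, 0, 0, 5.8, -3.7, 0, 0, 0, 0, 6.7, -4, 0, 0, 0, 0, 7.6, -4.2, 0, 0, 0, 0, 8.1, -4.3, 0, 0, 0, 0, 8.6, -4.4, 0, 0, 0, 0, 8.6, -4.4, 0, 0, 0]}}

```text
t: 7.4
ee_pos: [0.6114, 0.0551, 0.2663]
orientation: [2.075, 2.357, -0.0]
contact_force: [-0.3, 1.2, 0.5]
finger_gap: -0.002
grasp_force: 0.4
```

{"name": "servo_tool", "arguments": {"increments": [0, 0.4, 0, 0, 0, 0, 0, 0.9, -0.1, 0, 0, 0, 0, 1.5, -0.1, 0, 0, 0, 0, 2.1, -0.1, 0, 0, 0, 0, 2.6, -0.1, 0, 0, 0, 0, 2.9, -0.1, 0, 0, 0, 0, 2.9, -0.1, 0, 0, 0]}}

```text
t: 7.98
ee_pos: [0.64, 0.0587, 0.2672]
orientation: [2.075, 2.358, -0.0]
contact_force: [1.1, 0.4, 0.0]
finger_gap: 0.006
grasp_force: 0.3
```

```bash
python3 - <<'E'
from workcell import bot
import cv2,numpy as np
a=bot.snapshot("scene")["image"][80:250,190:350];b=bot.snapshot("side")["image"][80:250,150:310]
cv2.imwrite("pics/c1.png",np.hstack([cv2.resize(i,(400,425),interpolation=2) for i in(a,b)]))
E
```

```text
(no output)
```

View pics/c1.png

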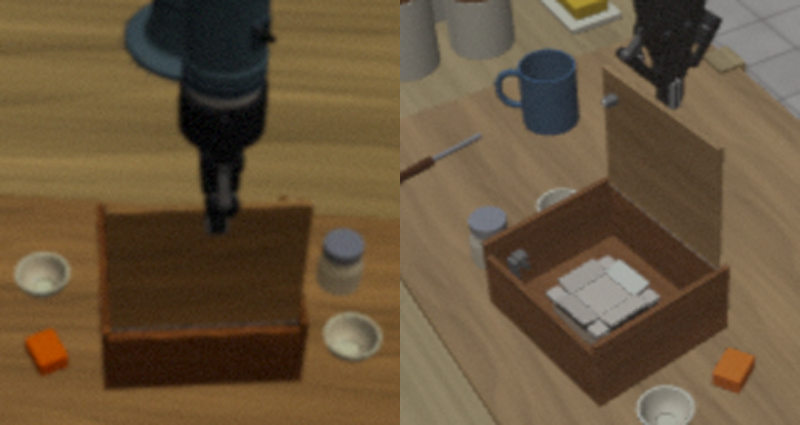

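The flap stands upright against the finger. In the side crop the tub lid is at about (603,297). I'll keep easing the flap back to its stop, then lift clear.

{"name": "servo_tool", "arguments": {"increments": [0, 0.6, 0.2, 0, 0, 0, 0, 1.6, 0.4, 0, 0, 0, 0, 2.6, 0.6, 0, 0, 0, 0, 3.6, 0.8, 0, 0, 0, 0, 4.6, 1, 0, 0, 0, 0, 5.6, 1.2, 0, 0, 0, 0, 6.6, 1.3, 0, 0, 0, 0, 7.6, 1.4, 0, 0, 0, 0, 8.6, 1.4, 0, 0, 0, 0, 9.6, 1.4, 0, 0, 0, 0, 10, 1.4, 0, 0, 0, 0, 10, -2, 0, 0, 0, 0, 10, -6, 0, 0, 0, 0, 10, -10, 0, 0, 0, 0, 10, -14, 0, 0, 0, 0, 6, -14, 0, 0, 0, 0, 2, -14, 0, 0, 0, 0, -2, -14, 0, 0, 0, 0, -6, -14, 0, 0, 0, 0, -10, -14, 0, 0, 0]}}

```text
t: 9.75
ee_pos: [0.5385, 0.0455, 0.4067]
orientation: [-2.076, -2.357, 0.002]
contact_force: [-0.6, -0.3, 1.1]
finger_gap: -0.0
grasp_force: 0.0
```

{"name": "servo_tool", "arguments": {"increments": [0, 0, 0, 0, 0, 0, 0, 0, 0, 0, 0, 0, 0, 0, 0, 0, 0, 0]}}

```text
t: 10.0
ee_pos: [0.5405, 0.0463, 0.4079]
orientation: [2.076, 2.358, 0.003]
contact_force: [0.8, -0.3, -0.5]
finger_gap: -0.001
grasp_force: 0.0
```

```bash
python3 -c "
from h import *
print(wrist('w2').round(3)[:3,3])
from workcell import bot;print(bot.observe()['ee_pos'])
a=cv2.imread('pics/w2.png')[40:240,160:360];cv2.imwrite('pics/w2c.png',cv2.resize(a,(600,600),interpolation=2))"
```

```text
[0.53  0.122 0.55 ]
[0.54122652 0.04646799 0.40785442]
```

View pics/w2c.png

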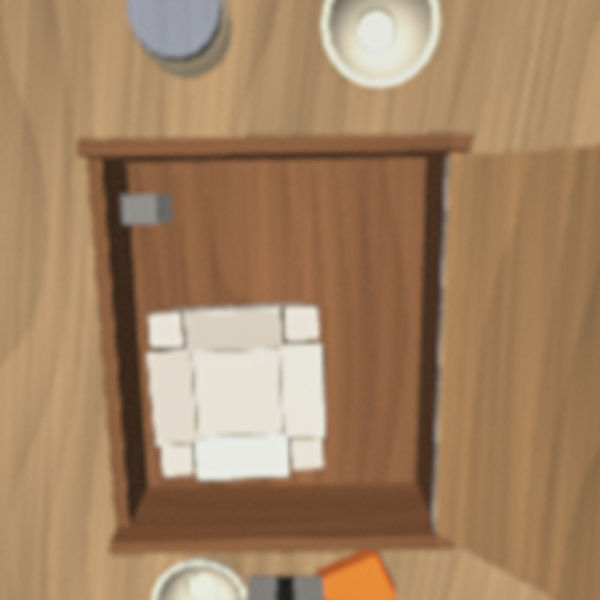

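The flap is open at the right. The white lid's fixed outer corners in the crop are at about (148,312), (318,305), (324,469) and (164,478), and the wings are raised.

```bash
python3 - <<'E'
from h import *
P=np.array([cast("w2",(160+u/3,40+v/3),.083)[:2] for u,v in[(148,312),(318,305),(324,469),(164,478)]]);print(P.round(4),P.mean(0),[np.linalg.norm(P[i]-P[(i+1)%4]).round(4) for i in range(4)],cv2.minAreaRect(P.astype(np.float32)))
B=np.array([cast("w2",(160+u/3,40+v/3),.113)[:2] for u,v in[(79,141),(473,134),(455,545),(110,551)]]);print(B.round(4),B.mean(0),[np.linalg.norm(B[i]-B[(i+1)%4]).round(4) for i in range(4)])
T=P.mean(0);ang=np.radians(9);ex=np.array([np.cos(ang),np.sin(ang)]);ey=np.array([-ex[1],ex[0]])
v=P[1]+P[2]-P[0]-P[3];print("yaw",np.degrees(np.arctan2(v[1],v[0])))
h=B.mean(0)
c,s=np.cos(np.radians(8.2)),np.sin(np.radians(8.2));d=T-h;print("tub in box",d[0]*c+d[1]*s,-d[0]*s+d[1]*c)
E
```

```text
[[ 0.4662  0.0493]
 [ 0.5569  0.0647]
 [ 0.5732 -0.0272]
 [ 0.4829 -0.0442]] [0.51979679 0.0106488 ] [np.float64(0.092), np.float64(0.0933), np.float64(0.0919), np.float64(0.095)] ((0.5198240876197815, 0.010659735649824142), (0.09204491972923279, 0.09495757520198822), 10.156993865966797)
[[ 0.431   0.131 ]
 [ 0.6174  0.158 ]
 [ 0.6483 -0.0521]
 [ 0.46   -0.0797]] [0.53917286 0.0392923 ] [np.float64(0.1883), np.float64(0.2124), np.float64(0.1903), np.float64(0.2127)]
yaw 10.149572655551
tub in box -0.023263364407874135 -0.025587067606047145
```

{"name": "servo_tool", "arguments": {"increments": [-3.5, -6.4, 0, 0, 0, -2.8, -3.5, -6.4, 4, 0, 0, -2.8, -3.5, -6.4, 8, 0, 0, -2.8, -3.5, -6.4, 12, 0, 0, -2.8, -3.5, -6.4, 16, 0, 0, -2.8, -3.5, -6.4, 20, 0, 0, -2.8, -3.5, -6.4, 24, 0, 0, -2.8, -3.5, -6.4, 27, 0, 0, -2.8, -3.5, -6.4, 29, 0, 0, -2.8, -3.5, -6.4, 29.8, 0, 0, -2.8, -3.5, -6.4, 29.8, 0, 0, -2.8, -3.5, -6.4, 29.8, 0, 0, -2.8, -3.5, -6.4, 29.8, 0, 0, -2.8]}}

```text
t: 11.13
ee_pos: [0.4834, 0.0031, 0.1108]
orientation: [2.016, 2.406, 0.004]
contact_force: [0.9, 0.5, -0.0]
finger_gap: -0.003
grasp_force: 0.0
```

{"name": "servo_tool", "arguments": {"increments": [0, 0, 0.6, 0, 0, 0, 0, 0, 1.2, 0, 0, 0, 0, 0, 1.6, 0, 0, 0, 0, 0, 2, 0, 0, 0, 0, 0, 2.3, 0, 0, 0, 0, 0, 2.6, 0, 0, 0, 0, 0, 2.9, 0, 0, 0, 0, 0, 3.1, 0, 0, 0, 0, 0, 3.1, 0, 0, 0, 0, 0, 3.1, 0, 0, 0]}}

```text
t: 11.97
ee_pos: [0.4804, 0.0032, 0.0825]
orientation: [-2.015, -2.401, -0.0]
contact_force: [-15.6, 0.5, 39.7]
finger_gap: 0.001
grasp_force: 20.3
```

{"name": "servo_tool", "arguments": {"increments": [0, 0, -1.5, 0, 0, 0, 0, 0, -3.1, 0, 0, 0, 0, 0, -3.1, 0, 0, 0, 2, 1.9, -3.1, 0, 0, 0, 3.9, 3.8, -3.1, 0, 0, 0, 3.9, 3.8, -3.1, 0, 0, 0, 3.9, 3.8, -2.5, 0, 0, 0, 3.9, 3.8, -1.9, 0, 0, 0, 3.9, 3.8, -1.5, 0, 0, 0, 3.9, 3.8, -1.1, 0, 0, 0, 3.9, 3.8, -0.8, 0, 0, 0, 3.9, 3.8, -0.5, 0, 0, 0, 3.9, 3.8, -0.3, 0, 0, 0, 3.9, 3.8, -0.2, 0, 0, 0, 3.9, 3.8, -0.2, 0, 0, 0, 3.9, 3.8, -0.2, 0, 0, 0]}}

```text
t: 13.3
ee_pos: [0.51, 0.0478, 0.0828]
orientation: [-2.016, -2.401, 0.002]
contact_force: [-11.1, 0.0, 26.7]
finger_gap: 0.001
grasp_force: 13.2
```

{"name": "servo_tool", "arguments": {"increments": [0, 0, -1.5, 0, 0, 0, 0, 0, -3, 0, 0, 0, 0, 0, -3, 0, 0, 0, -2, 1.9, -3, 0, 0, 0, -3.9, 3.8, -3, 0, 0, 0, -3.9, 3.8, -3, 0, 0, 0, -3.9, 3.8, -2.4, 0, 0, 0, -3.9, 3.8, -1.8, 0, 0, 0, -3.9, 3.8, -1.4, 0, 0, 0, -3.9, 3.8, -1, 0, 0, 0, -3.9, 3.8, -0.7, 0, 0, 0, -3.9, 3.8, -0.4, 0, 0, 0, -3.9, 3.8, -0.2, 0, 0, 0, -3.9, 3.8, 0, 0, 0, 0, -3.9, 3.8, 0, 0, 0, 0, -3.9, 3.8, 0, 0, 0, 0]}}

```text
t: 14.63
ee_pos: [0.555, 0.0174, 0.0829]
orientation: [-2.014, -2.405, -0.001]
contact_force: [-8.5, 0.7, 20.1]
finger_gap: 0.002
grasp_force: 10.2
```

{"name": "servo_tool", "arguments": {"increments": [0, 0, -1.5, 0, 0, 0, 0, 0, -3, 0, 0, 0, 0, 0, -3, 0, 0, 0, -2, -1.9, -3, 0, 0, 0, -3.9, -3.8, -3, 0, 0, 0, -3.9, -3.8, -3, 0, 0, 0, -3.9, -3.8, -2.4, 0, 0, 0, -3.9, -3.8, -1.8, 0, 0, 0, -3.9, -3.8, -1.4, 0, 0, 0, -3.9, -3.8, -1, 0, 0, 0, -3.9, -3.8, -0.7, 0, 0, 0, -3.9, -3.8, -0.4, 0, 0, 0, -3.9, -3.8, -0.2, 0, 0, 0, -3.9, -3.8, 0, 0, 0, 0, -3.9, -3.8, 0, 0, 0, 0, -3.9, -3.8, 0, 0, 0, 0]}}

```text
t: 15.97
ee_pos: [0.5254, -0.0281, 0.0828]
orientation: [-2.015, -2.406, -0.001]
contact_force: [-8.2, 1.0, 21.6]
finger_gap: 0.004
grasp_force: 11.1
```

{"name": "servo_tool", "arguments": {"increments": [0, 0, -2, 0, 0, 0, 0, 0, -6, 0, 0, 0, 0, 0, -10, 0, 0, 0, 0, 0, -14, 0, 0, 0, 0, 0, -18, 0, 0, 0, 0, 0, -22, 0, 0, 0, 0, 0, -26, 0, 0, 0, 1.5, 0, -30, 0, 0, 0, 3, 0, -32, 0, 0, 0, 3, 0, -32, 0, 0, 0, 3, 0, -32, 0, 0, 0, 3, 0, -32, 0, 0, 0]}}

```text
t: 16.97
ee_pos: [0.5195, 0.0009, 0.3989]
orientation: [-2.017, -2.408, 0.003]
contact_force: [0.3, -1.2, 0.5]
finger_gap: 0.001
grasp_force: 0.0
```

```bash
python3 -c "
from h import *
wrist('w3')
from workcell import bot
a=cv2.imread('pics/w3.png')[40:240,160:360];b=bot.snapshot('side')['image'][80:250,150:310]
cv2.imwrite('pics/w3c.png',np.hstack([cv2.resize(a,(400,400),interpolation=2),cv2.resize(b,(400,400),interpolation=2)]))"
```

```text
(no output)
```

View pics/w3c.png

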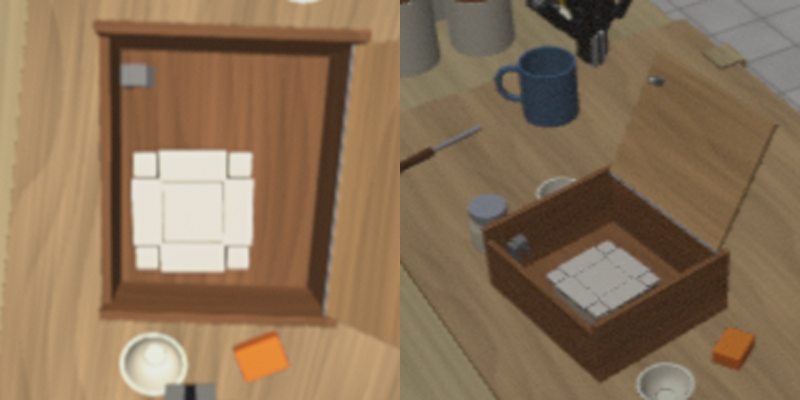

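All four wings are evenly lit and flush around the lid, at about (193,210) in the left half. The flap leans fully open, and the other things are where they were.

```bash
python3 -c "
from workcell import bot
print(bot.sign_off())"
```

```text
the job is handed in; nothing more can be done
None
```

The job is handed in at about 17 s of the 64 s allowed; in the last pictures the flap is fully open, all four rim wings look flush with the lid and nothing else has moved, but the sign-off returned no verdict.

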